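# Start the large pot of the wax heater

## Task

Get the large pot of the twin wax heater melting, using only light touches of a fingertip: first tip the large pot's open lid shut, then switch on the wide main switch in the middle of the sloping panel, then the narrow switch on the large pot's side (press each rocker's raised near end down). Leave the small pot's lid shut and its switch off, do not pick anything up, and do not disturb the things standing about.

Things in the scene. Friction and masses are not known exactly. Their poses are not given: they have to be found in the camera images.
- heater: twin-pot wax heater, a grey box fixed to the counter, 230 deep (x), 340 wide (y), steel deck 85 mm high. Origin: centre of its underside; x points to its back, away from the robot, y to the left. Two pots with hinged lids stand in the deck: large at x 30, y +75, small at x 30, y -90 mm. A panel slopes 12 degrees down from x -35, z 85 to the front edge, x -115, z 68 mm
- large_lid (a joint): hinge of the large pot's lid: 0 = shut flat on the pot, grows as it opens, starts 0.45 to 0.65 rad open. It is stiff: the lid stays where it is left above about 0.4 rad; below about 0.3 rad it sinks shut by itself within about 3 s. A push of under 3 N down on its upper face moves it; the deck gives 1 mm per 6 N under lids and switches
- large_lid_hinge (a point): middle of the large lid's hinge axis, at the back of the lid, fixed on the heater (x 94, y 75, z 95 mm in its frame); the axis runs along the heater's y. The lid is a light metal disc of 116 mm diameter, its rim 6 mm from this axis, its upper face 3 to 4 mm above it when shut
- large_lid_tab (a point): middle of the upper face of the black tab (26 mm wide, 10 mm thick, reaching 20 mm beyond the rim) on the large lid's front rim; 132 mm from the hinge axis; moves with the lid. Upper face means the one that looks up when the lid is shut
- small_lid (a joint): hinge of the small pot's lid, 0 = shut, as it starts and must stay. A disc of 88 mm diameter with a like tab
- main_switch (a joint): main switch, a black rocker 44 mm long (up the slope), 32 mm wide, in the middle of the panel (heater y 0), a fixed dial 13 mm high 58 mm to either side. 0 = off, its near end standing up; on from 0.3 rad, near half parallel to the panel at 0.4, springy stop at 0.5. Pivots at its middle, stays where it is left, takes 2 to 5 N at its near end
- main_switch_near (a point): the spot to press on the main switch: on the face of its near half (the half towards the front edge, with a short white bar), 19 mm from the pivot, mid width; moves with the rocker and sinks about 7 mm to 0.4 rad
- large_switch (a joint): the large pot's switch, a black rocker 40 mm long and 20 mm wide, near the left end of the panel (heater y +115 mm); 0 = off, on from 0.3 rad, works like the main switch
- large_switch_near (a point): the spot to press on the large pot's switch, on the face of its near half, 17 mm from the pivot; sinks about 7 mm to 0.4 rad
- small_switch (a joint): the small pot's switch, same as the large pot's, near the right end of the panel (heater y -115 mm); 0 = off, as it starts and must stay
- jar: small amber glass jar, 32 mm wide and 50 mm high, standing on the heater's deck between the two lids; bystander, origin at its foot
- bottle: amber bottle, 48 mm wide, 110 mm high, beside the heater; bystander, origin at its foot
- cup: clear plastic cup, 68 mm wide, 80 mm high, beside the heater; bystander, origin at its foot
- model: plaster model of a dental arch, 66 x 68 x 34 mm, beside the heater; bystander, origin under its centre
- carver: wax carver, a thin hand tool 166 mm long, lying in front of the heater; bystander, origin near its middle

How it is judged:
By the outcome, as a careful person would: the job done as asked, in the order asked, and still so for the second after the job is handed in, with the robot touching nothing.
It also fails if it takes over 40 s, if anything falls off the work surface, if the arm or the gripper's body presses on something with over 40 N, if the wrist force passes 120 N, or if a joint passes its speed limit or range.

## Robot

A 6-joint arm with a two-finger parallel gripper is mounted at the origin on the work surface. World frame = base frame: x ahead of the robot, y to its left, z up, the work surface at z = 0. Lengths are in mm, angles in rad, forces in N, time in s.
With the tool pointing down it reaches from about 300 to 775 mm from the base axis. Payload 14.6 kg.
Tool frame: the origin (TCP) lies between the finger pads; the fingertips stand 22 mm ahead of it and the grasp point (between the pads) lies 3 mm ahead of it (finger_overhang is the distance from the TCP to the fingertips, in mm); z points along the fingers, y is the direction in which the jaws open and shut (so a half turn about z gives the same grasp; the last joint's range is limited). The gripper opens to 94 mm and grips with 3 to 60 N. Pads are 16 mm wide; open, the fingers measure 119 mm over their backs; the gripper's body (75 mm by 177 mm) begins 78 mm behind the grasp point.
Start: joints at [-1.177, 0.3, 1.521, -0, 1.321, -0.067], TCP at [244.558, -492.627, 227.446] pointing down, gripper open.
Joint ranges: [-3.03, 3.03], [-0.79, 2.21], [0.23, 2.52], [-1.04, 4.18], [0, 3.07], [-2.55, 2.55]. Speed limits (rad/s): [2.22, 2.22, 2.57, 3.14, 3.14, 3.14].

## Interface

Orientations are given as [roll, pitch, yaw] about the fixed x, y, z axes, in that order (R = Rz(yaw) Ry(pitch) Rx(roll)).
In Python, from cell import * gives the robot as it stands.
- The arm moves only by the tool jog_arm, never from a script. Its argument "increments" is a list of rows, each a list of 7 numbers: the shift along the tool's x, y, z in cm, then the turn, a rotation vector about the tool's x, y, z in degrees, then the finger opening in cm, from 0 to 9.4. In form: [[x, y, z, wx, wy, wz, grip], ...]. A call has 1 to 20 rows; each row shifts and turns the commanded pose from where the row before left it, along the tool's axes as they then stand; what a row does not reach is not made up. A row lasts 1/8 s, in which the tool goes at most 62.5 mm and 10.7 degrees, less where a joint would pass 70% of its speed; a pose out of reach is approached as far as the arm can. A call is refused whole if a number of a shift passes 6.25 or a number of a turn 10.7, either way. A call with a gripper value outside its range is refused whole. The fingers move at their own pace and stop on an object; "squeeze" is the grip in N (left out, the last holds). Time passes only in rows, so rows that do not move let the fingers close. It gives the time, the measured TCP pose, the force and the opening at its end, in the units of the state.
- read_state(): the state, without advancing time (a new reading comes with each control period).
- camera(name): name is "scene" or "top" or "wrist"; returns a dict with "image" (480x640x3 uint8, red, green, blue), "K" (3x3 intrinsics, pixels), "rvec" (rotation vector, rad) and "tvec" (3), from world to camera coordinates, as OpenCV has them. Camera axes: x right, y down, z forward; pixel columns grow to the right and rows downward; lengths in mm; the calibration is good to about 2 mm. The wrist camera is an equidistant fisheye: a pixel r from the principal point sees the ray r / f radians off the axis. A picture is of the moment at which its call begins. There is no depth.
- sign_off(): hands the job in, once; it reports no verdict.
Trained networks look in a picture, given as the dict that the camera call returned (one of the last four; its "shot" number tells which), for a name from the list of things; names that differ only in an ending like _2 or _b are one class to them, and where a whole thing is asked for, a point or a joint stands for the part that bears it (a point fixed in the world has none). Each returns a list of dicts, best first, with "conf" (0 to 1); they miss things now and then, are a little off and sometimes report something else, mostly with a low value. They report only what shows in the picture. A call takes as long as a camera call.
- recognise(picture, name): "centre" ([x, y, z] in mm, in the coordinates of the camera as it stood for that picture, good to about 4 mm: the middle of the surface that is visible of it).
- regions_of(picture, name): "mask" (480x640 bool, what is visible of it).
The state is a dict: "clock": time; "joints": joint angles; "qd": joint speeds; "effort": joint torques, N m; "eef_pos": TCP position; "eef_rot": TCP orientation; "wrist_force": force on the tool from outside, world axes, zero at the start; "moment": the same for the moment, N m; "finger_gap": finger opening in mm.
Only numpy, scipy, OpenCV 4.12 (cv2) and the standard library are available. Lean on these libraries where they do the work, as an engineer would, in place of code of your own. Each camera call takes 0.05 s, during which the arm holds its last target.

## Working session

There is one attempt and no reset: what is moved stays moved. The work goes in short steps, Python scripts to look and compute and a tool call to move; the robot and the scene stay as the last step left them, time stands still between calls to the robot, and variables do not carry over. Pictures are saved under pics/ and viewed, and the job is handed in when it is done.

Besides the shell and the picture viewer there is one more tool, called as name(argument=value, ...) on one line, values as JSON. jog_arm: Moves the arm, as the interface text tells. Its arguments: {"type":"object","properties":{"increments":{"type":"array"},"squeeze":{"type":"number"}},"required":["increments"]}

```bash
mkdir -p pics; ls; cat > h.py <<'E'
from cell import *
import numpy as np, cv2
def save(c,n): cv2.imwrite('pics/'+n,cv2.cvtColor(c['image'],cv2.COLOR_RGB2BGR))
def c2w(c,p):
    R=cv2.Rodrigues(np.array(c['rvec'],float))[0]; return R.T@(np.array(p,float)-np.array(c['tvec'],float).ravel())
def w2p(c,P):
    P=np.array(P,float).reshape(-1,1,3); return cv2.projectPoints(P,np.array(c['rvec'],float),np.array(c['tvec'],float),np.array(c['K'],float),None)[0].reshape(-1,2)
E
python3 - <<'E'
from h import *
print(read_state())
for n in ['scene','top']:
    c=camera(n); save(c,n+'0.png'); print(n,c['K'],c['rvec'],c['tvec'])
    for o in ['heater','large_lid','large_lid_tab','large_lid_hinge','small_lid','main_switch','main_switch_near','large_switch','large_switch_near','small_switch','jar','bottle','cup','model','carver']:
        r=recognise(c,o)
        print(o,[(np.round(c2w(c,d['centre']),1).tolist(),round(d['conf'],2)) for d in r[:3]])
E
```

```text
pics
{'clock': 0.0, 'joints': array([-1.17659990e+00,  3.00485117e-01,  1.52159707e+00,  1.37655640e-05,
        1.32070366e+00, -6.66120585e-02]), 'qd': array([ 0.00045014,  0.0011061 , -0.00185764,  0.00055648,  0.00149508,
        0.00067395]), 'effort': array([-1.58971841e-03, -5.31820536e+01, -3.52741778e+01,  7.07572815e-02,
        2.44566542e-02, -1.04012508e-04]), 'eef_pos': array([ 244.47004569, -492.40764474,  226.8718677 ]), 'eef_rot': array([-3.14040300e+00, -9.27254177e-05,  4.60805020e-01]), 'wrist_force': array([-0.67588869,  0.19187886, -0.87341548]), 'moment': array([-0.02712681,  0.08161358, -0.05732402]), 'finger_gap': 93.99072531045752}
scene [[597.53854236   0.         313.67994709]
 [  0.         597.53854236 244.61157164]
 [  0.           0.           1.        ]] [ 2.03834566  0.88441644 -0.45397025] [-405.0049421  -153.39089291 1532.48829526]
heater [([648.7, -114.1, 84.5], 0.97)]
large_lid [([677.2, -101.6, 124.0], 0.58), ([638.5, -0.9, 136.0], 0.56)]
large_lid_tab [([635.6, 0.9, 137.0], 0.87)]
large_lid_hinge [([648.2, -113.5, 80.7], 0.85)]
small_lid [([62
[... 630 characters left out ...]
4766 694.89910517]
heater [([582.0, -62.2, 86.1], 0.76)]
large_lid [([631.6, 11.0, 138.3], 0.77), ([584.1, -65.6, 88.0], 0.68)]
large_lid_tab [([631.1, 7.1, 143.0], 0.89)]
large_lid_hinge [([586.4, -65.7, 89.0], 0.73)]
small_lid [([618.6, -158.1, 99.9], 0.96)]
main_switch [([514.1, -67.1, 88.6], 0.65)]
main_switch_near [([520.7, -62.1, 82.0], 0.82)]
large_switch [([515.2, 50.0, 88.8], 0.68)]
large_switch_near [([440.0, -25.1, 6.2], 0.72), ([518.8, 49.0, 84.8], 0.66)]
small_switch [([518.8, -180.8, 89.1], 0.68)]
jar [([660.9, -85.3, 133.7], 0.71)]
bottle [([582.4, 162.9, 77.0], 0.85)]
cup [([515.9, -324.2, 51.9], 0.94)]
model [([466.9, 163.5, 30.7], 0.93)]
carver [([437.2, -25.3, 8.9], 0.73)]
```

View pics/scene0.png

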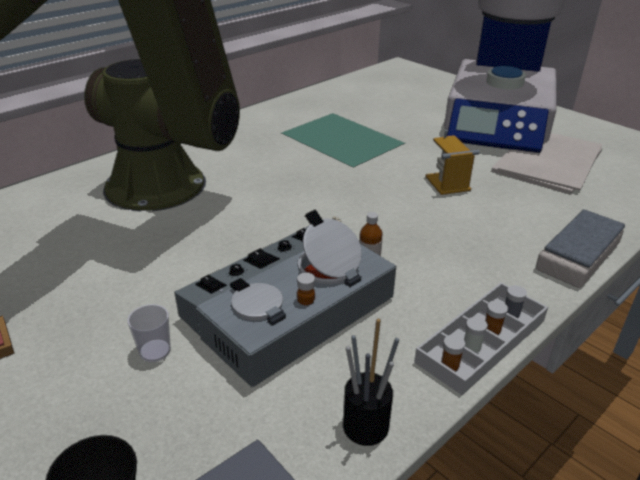

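View pics/top0.png

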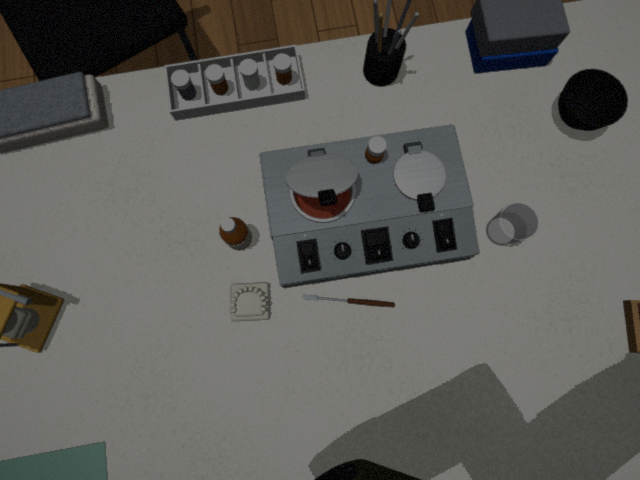

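The scene picture shows the heater in the middle, its large lid open (scene tab ≈(315,218)). The top picture shows the large lid at (322,180), its tab at (327,197), the main switch at (376,245), the large switch at (309,256), the jar at (376,150) and the carver in front at (350,300). I'll zoom in for a pose fit.

```bash
python3 - <<'E'
import cv2
a=cv2.imread('pics/top0.png')[110:300,245:495]; cv2.imwrite('pics/top0z.png',cv2.convertScaleAbs(cv2.resize(a,None,fx=3.2,fy=3.1,interpolation=cv2.INTER_CUBIC),alpha=1.8))
b=cv2.imread('pics/scene0.png')[200:385,165:405]; cv2.imwrite('pics/scene0z.png',cv2.convertScaleAbs(cv2.resize(b,None,fx=3.2,fy=3.2,interpolation=cv2.INTER_CUBIC),alpha=1.8))
E
```

```text
(no output)
```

View pics/top0z.png

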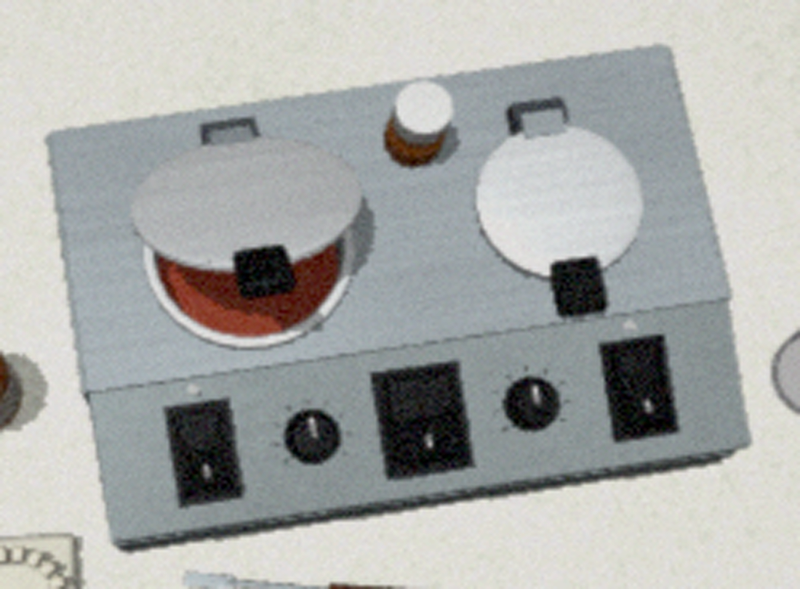

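View pics/scene0z.png

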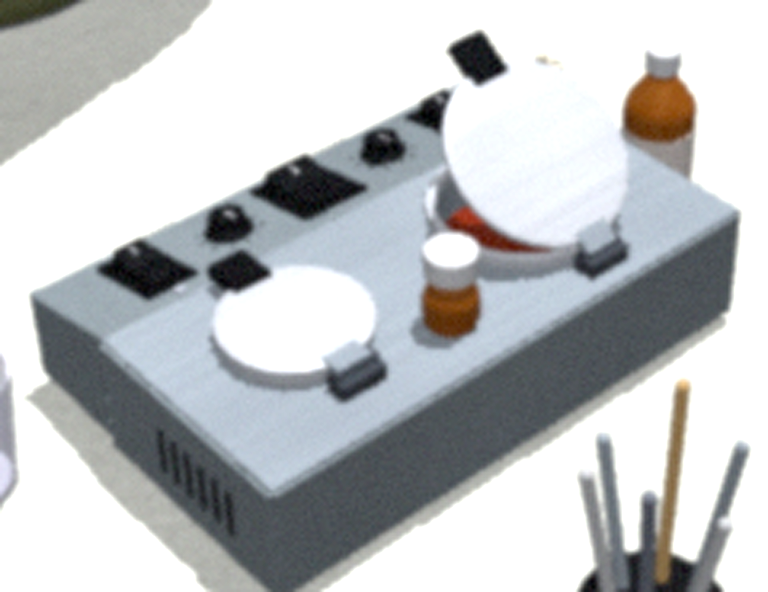

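```bash
cat >> h.py <<'E'
from scipy.optimize import least_squares
def hT(p):
    x,y,t=p[:3]; R=np.array([[np.cos(t),-np.sin(t),0],[np.sin(t),np.cos(t),0],[0,0,1]]); return R,np.array([x,y,0])
def h2w(p,P):
    R,t=hT(p); return (R@np.array(P,float).reshape(-1,3).T).T+t
E
python3 - <<'E'
from h import *
H=dict(bl=(115,170,85),br=(115,-170,85),kl=(-35,170,85),kr=(-35,-170,85),fl=(-115,170,68),fr=(-115,-170,68))
top=dict(bl=(48,132),br=(670,46),kr=(730,298),kl=(85,392),fl=(118,542),fr=(748,445))
sc=dict(br=(272,492),bl=(738,213),kr=(105,345),fr=(35,295))
ct=camera('top'); cs=camera('scene')
T={k:(u/3.2+245,v/3.1+110) for k,(u,v) in top.items()}
S={k:(u/3.2+165,v/3.2+200) for k,(u,v) in sc.items()}
def mk(sets):
    def f(p):
        r=[]
        for c,D in sets:
            k=list(D); r.append((w2p(c,h2w(p,[H[i] for i in k]))-np.array([D[i] for i in k])).ravel())
        return np.concatenate(r)
    return f
for nm,s in [('top',[(ct,T)]),('scene',[(cs,S)]),('both',[(ct,T),(cs,S)])]:
    f=mk(s); r=least_squares(f,[580,-65,0.1]); print(nm,r.x.round(4)); print(f(r.x).reshape(-1,2).round(1).tolist())
p=r.x
# lid angle from tab
def tab(a,off=(132,3.5)):
    # direction from hinge forwards (-x), opening raises
    d,h=off
    return (94-d*np.cos(a)+h*np.sin(a),75,95+d*np.sin(a)+h*np.cos(a))
tt=np.array([264/3.2+245,270/3.1+110]); ts=np.array([477/3.2+165,58/3.2+200])
for a in np.arange(.4,.7,.05): print(round(a,2),h2w(p,tab(a)).round(0), (w2p(ct,h2w(p,tab(a)))[0]-tt).round(1),(w2p(cs,h2w(p,tab(a)))[0]-ts).round(1))
for n,y,d in [('main',0,19),('large',115,17)]:
    print(n, 'pivot', h2w(p,(-75,y,76.5)).round(1))
print('carver/jar/model', h2w(p,(0,0,0)))
E
```

```text
top [ 5.933904e+02 -6.876980e+01 -2.010000e-02]
[[1.0, 0.1], [-1.1, -0.5], [-0.3, -0.2], [0.9, -0.1], [-2.0, 0.2], [1.5, 0.4]]
scene [ 5.955109e+02 -6.994440e+01 -2.260000e-02]
[[0.7, 0.7], [1.4, -0.3], [-0.3, -1.1], [-1.8, -0.2]]
both [ 5.938513e+02 -6.904440e+01 -2.000000e-02]
[[1.1, -0.2], [-1.0, -0.7], [-0.2, -0.5], [1.0, -0.4], [-1.9, -0.1], [1.6, 0.1], [0.8, -0.1], [0.9, -1.0], [-0.3, -1.6], [-1.9, -0.7]]
0.4 [[569.   6. 150.]] [ 1.8 15.3] [-5.9  6.1]
0.45 [[572.   6. 156.]] [ 1.6 12.4] [-4.8  4. ]
0.5 [[575.   6. 161.]] [1.3 9.4] [-3.7  2.1]
0.55 [[579.   6. 167.]] [1.1 6.2] [-2.4  0.3]
0.6 [[582.   6. 172.]] [0.7 2.7] [-1.1 -1.4]
0.65 [[586.   6. 178.]] [ 0.4 -0.9] [ 0.4 -3. ]
main pivot [[518.9 -67.5  76.5]]
large pivot [[521.2  47.4  76.5]]
carver/jar/model [[593.85127329 -69.0443716    0.        ]]
```

The fit gives the heater at about (594,-69) with yaw -0.02, and the lid about 0.6 rad open. Next I close the fingers, yaw +27.5° about tool z, and tilt the tool 20° back so that the fingertip's near edge leads.

jog_arm(increments=[[0,0,-1,0,0,9.2,0],[0,0,-1,0,0,9.2,0],[0,0,-1,0,0,9.2,0],[0,0,0,0,10,0,0],[0,0,0,0,10,0,0],[0,0,0,0,0,0,0]], squeeze=5)

```text
clock: 2.45
eef_pos: [243.1, -492.8, 257.2]
eef_rot: [-3.141, -0.349, -0.024]
wrist_force: [0.3, -0.4, 0.2]
finger_gap: 37.4
```

```bash
cat >> h.py <<'E'
from scipy.spatial.transform import Rotation as Rn
HP=[593.85,-69.04,-0.020]
def edge(s=None):
    s=s or read_state(); R=Rn.from_euler('xyz',s['eef_rot']).as_matrix()
    return R, np.array(s['eef_pos'])+R@np.array([-8,0,22.])
def go(target):
    s=read_state(); R,e=edge(s)
    d=R.T@(np.array(target)-e)
    print('t',round(s['clock'],2),'edge',e.round(1),'rot',np.array(s['eef_rot']).round(3),'F',np.array(s['wrist_force']).round(1),'gap',round(s['finger_gap'],1))
    print('need cm',(d/10).round(2)); print('tool down 1cm=',(R.T@[0,0,-1]).round(3))
E
python3 - <<'E'
from h import *
t=h2w(HP,(94-107,75,95+95))[0]; t[2]=215; print(t); go(t)
E
```

```text
[582.35249992   6.20498317 215.        ]
t 2.45 edge [ 243.1 -492.7  233.8] rot [-3.141 -0.349 -0.024] F [ 0.3 -0.4  0.2] gap 37.4
need cm [ 30.11 -50.68  12.99]
tool down 1cm= [-0.342  0.001  0.94 ]
```

jog_arm(increments=[[2.5,-4.2,1.08,0,0,0,0],[2.5,-4.2,1.08,0,0,0,0],[2.5,-4.2,1.08,0,0,0,0],[2.5,-4.2,1.08,0,0,0,0],[2.5,-4.2,1.08,0,0,0,0],[2.5,-4.2,1.08,0,0,0,0],[2.5,-4.2,1.08,0,0,0,0],[2.5,-4.2,1.08,0,0,0,0],[2.5,-4.2,1.08,0,0,0,0],[2.5,-4.2,1.08,0,0,0,0],[2.5,-4.2,1.08,0,0,0,0],[2.5,-4.2,1.08,0,0,0,0],[0,0,0,0,0,0,0]])

```text
clock: 4.08
eef_pos: [582.4, 7.4, 238.0]
eef_rot: [3.139, -0.348, -0.016]
wrist_force: [1.0, -0.5, -0.8]
finger_gap: 0.5
```

```bash
python3 - <<'E'
from h import *
t=h2w(HP,(94-107,75,95+95))[0]; t[2]=195; print(t); go(t)
for n in ['top','scene','wrist']:
    c=camera(n); save(c,n+'1.png')
    if n!='wrist': print(w2p(c,[edge()[1]]))
a=cv2.imread('pics/top1.png')[60:300,225:495]; b=cv2.imread('pics/scene1.png')[130:370,165:435]
cv2.imwrite('pics/z1.png',cv2.convertScaleAbs(cv2.resize(np.hstack([a,b]),(800,356),interpolation=cv2.INTER_CUBIC),alpha=1.8))
E
```

```text
[582.35249992   6.20498317 195.        ]
t 4.08 edge [582.4   7.4 214.6] rot [ 3.139 -0.348 -0.016] F [ 1.  -0.5 -0.8] gap 0.5
need cm [-0.67  0.11  1.84]
tool down 1cm= [-0.341 -0.002  0.94 ]
[[329.27148556 191.5198131 ]]
[[312.14397173 196.65345071]]
```

View pics/z1.png

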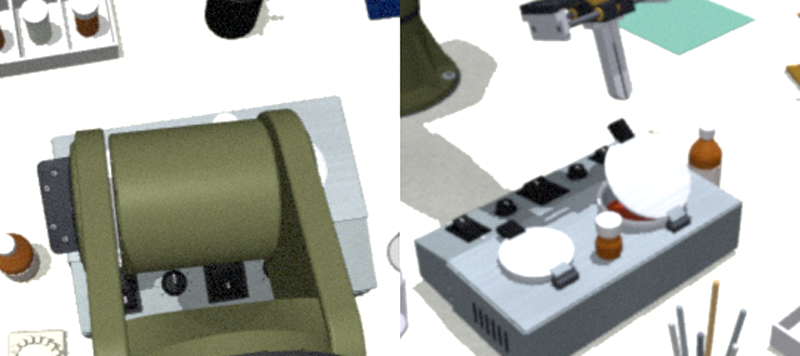

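View pics/wrist1.png

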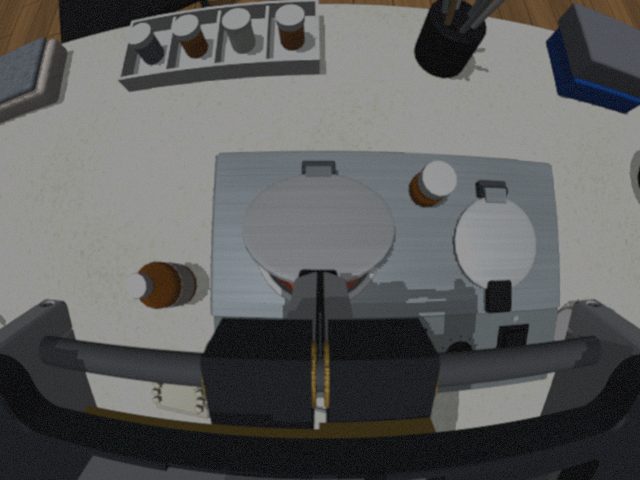

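The scene view puts the tip at about (312,196), above the tab. The wrist view shows it in line with the tab at x≈318. I'll lower onto the tab.

jog_arm(increments=[[-0.34,0,0.94,0,0,0,0],[-0.34,0,0.94,0,0,0,0],[-0.34,0,0.94,0,0,0,0],[-0.27,0,0.75,0,0,0,0],[-0.27,0,0.75,0,0,0,0],[-0.27,0,0.75,0,0,0,0],[0,0,0,0,0,0,0]])

```text
clock: 5.1
eef_pos: [581.2, 4.5, 183.7]
eef_rot: [-3.142, -0.348, -0.021]
wrist_force: [0.3, -0.4, 0.2]
finger_gap: 0.3
```

```bash
python3 - <<'E'
from h import *
go([582.4,6.2,126])
c=camera('scene'); save(c,'scene2.png')
b=c['image'][130:370,165:435]
cv2.imwrite('pics/z2.png',cv2.convertScaleAbs(cv2.resize(b[:,:,::-1],(675,600),interpolation=cv2.INTER_CUBIC),alpha=1.8))
E
```

```text
t 5.1 edge [581.2   4.5 160.3] rot [-3.142 -0.348 -0.021] F [ 0.3 -0.4  0.2] gap 0.3
need cm [-1.06 -0.18  3.26]
tool down 1cm= [-0.341  0.     0.94 ]
```

View pics/z2.png

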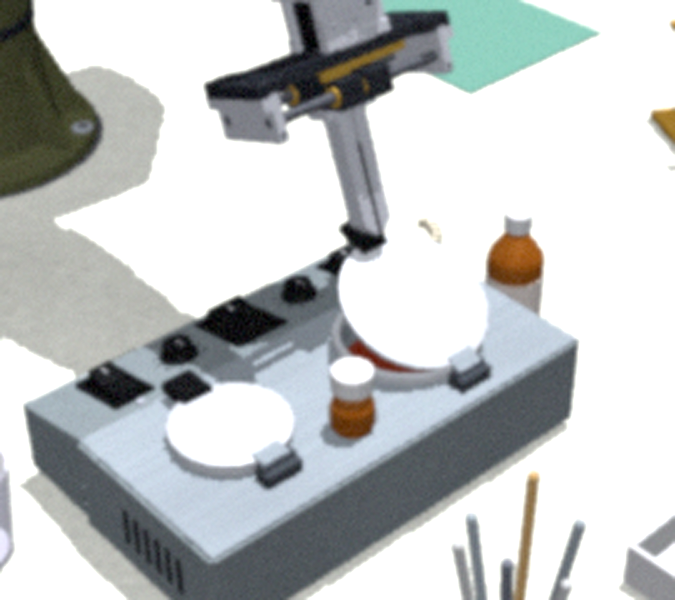

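The tip (≈(370,235) in the crop) is on the tab. I'll keep lowering.

jog_arm(increments=[[-0.2,0,0.56,0,0,0,0],[-0.2,0,0.56,0,0,0,0],[-0.2,0,0.56,0,0,0,0]])

```text
clock: 5.52
eef_pos: [581.5, 4.4, 166.0]
eef_rot: [3.142, -0.349, -0.021]
wrist_force: [0.2, 0.3, -0.3]
finger_gap: 0.2
```

jog_arm(increments=[[-0.2,0,0.56,0,0,0,0],[-0.2,0,0.56,0,0,0,0],[-0.2,0,0.56,0,0,0,0],[-0.2,0,0.56,0,0,0,0]])

```text
clock: 6.02
eef_pos: [581.6, 4.4, 142.3]
eef_rot: [3.142, -0.349, -0.021]
wrist_force: [0.6, -0.1, 0.1]
finger_gap: 0.5
```

```bash
python3 - <<'E'
from h import *
go([582.4,6.2,110])
c=camera('scene'); save(c,'scene3.png')
b=c['image'][130:370,165:435]
cv2.imwrite('pics/z3.png',cv2.convertScaleAbs(cv2.resize(b[:,:,::-1],(675,600),interpolation=cv2.INTER_CUBIC),alpha=1.8))
E
```

```text
t 6.03 edge [581.6   4.4 118.9] rot [ 3.142 -0.349 -0.021] F [ 0.6 -0.1  0.1] gap 0.5
need cm [-0.24 -0.18  0.86]
tool down 1cm= [-0.342 -0.     0.94 ]
```

View pics/z3.png

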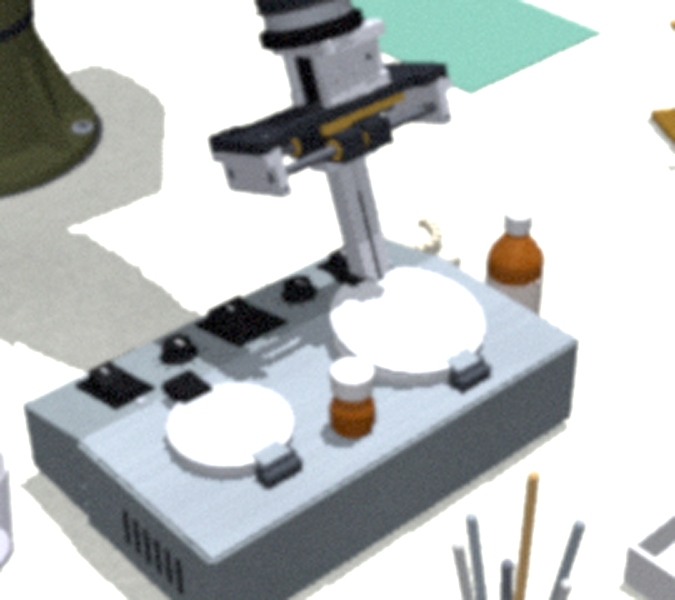

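The lid is nearly down (≈0.2 rad). I'll retreat straight up and let it sink.

jog_arm(increments=[[0.34,0,-0.94,0,0,0,0],[0.68,0,-1.88,0,0,0,0],[0.68,0,-1.88,0,0,0,0],[0,0,0,0,0,0,0]])

```text
clock: 6.58
eef_pos: [582.3, 4.4, 194.9]
eef_rot: [3.141, -0.353, -0.021]
wrist_force: [0.1, -0.8, -0.1]
finger_gap: 0.7
```

```bash
python3 - <<'E'
from h import *
t=h2w(HP,(-75-19*np.cos(.21),0,0))[0]; t[2]=110; print(t); go(t)
t=h2w(HP,(-75-17*np.cos(.21),115,0))[0]; t[2]=110; print(t); go(t)
E
```

```text
[500.28612851 -67.16847303 110.        ]
t 6.58 edge [582.4   4.4 171.5] rot [ 3.141 -0.353 -0.021] F [ 0.1 -0.8 -0.1] gap 0.7
need cm [-9.69  7.33  2.99]
tool down 1cm= [-0.346 -0.     0.938]
[504.54164581  47.76940911 110.        ]
t 6.58 edge [582.4   4.4 171.5] rot [ 3.141 -0.353 -0.021] F [ 0.1 -0.8 -0.1] gap 0.7
need cm [-9.52 -4.17  3.05]
tool down 1cm= [-0.346 -0.     0.938]
```

jog_arm(increments=[[-2.4,1.8,0.7,0,0,0,0],[-2.4,1.8,0.7,0,0,0,0],[-2.4,1.8,0.8,0,0,0,0],[-2.5,1.9,0.8,0,0,0,0],[0,0,0,0,0,0,0],[0,0,0,0,0,0,0],[0,0,0,0,0,0,0],[0,0,0,0,0,0,0],[0,0,0,0,0,0,0],[0,0,0,0,0,0,0],[0,0,0,0,0,0,0],[0,0,0,0,0,0,0],[0,0,0,0,0,0,0],[0,0,0,0,0,0,0],[0,0,0,0,0,0,0],[0,0,0,0,0,0,0],[0,0,0,0,0,0,0],[0,0,0,0,0,0,0],[0,0,0,0,0,0,0],[0,0,0,0,0,0,0]])

```text
clock: 9.07
eef_pos: [499.2, -66.9, 131.4]
eef_rot: [3.142, -0.349, -0.021]
wrist_force: [-0.7, -0.6, -0.4]
finger_gap: 0.9
```

```bash
python3 - <<'E'
from h import *
t=h2w(HP,(-75-19*np.cos(.21),0,0))[0]; t[2]=90; print(t); go(t)
c=camera('scene'); save(c,'scene4.png'); print(w2p(c,[edge()[1]]))
cw=camera('wrist'); save(cw,'wrist4.png')
b=c['image'][180:340,195:375]
cv2.imwrite('pics/z4.png',cv2.convertScaleAbs(cv2.resize(b[:,:,::-1],(675,600),interpolation=cv2.INTER_CUBIC),alpha=1.8))
E
```

```text
[500.28612851 -67.16847303  90.        ]
t 9.07 edge [499.2 -66.9 108. ] rot [ 3.142 -0.349 -0.021] F [-0.7 -0.6 -0.4] gap 0.9
need cm [-0.51  0.03  1.73]
tool down 1cm= [-0.342 -0.     0.94 ]
[[254.93596057 242.12677609]]
```

View pics/z4.png

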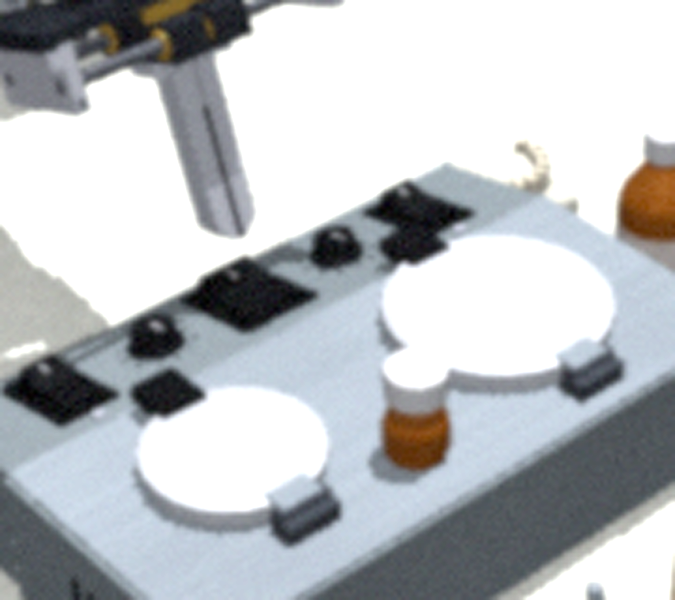

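View pics/wrist4.png

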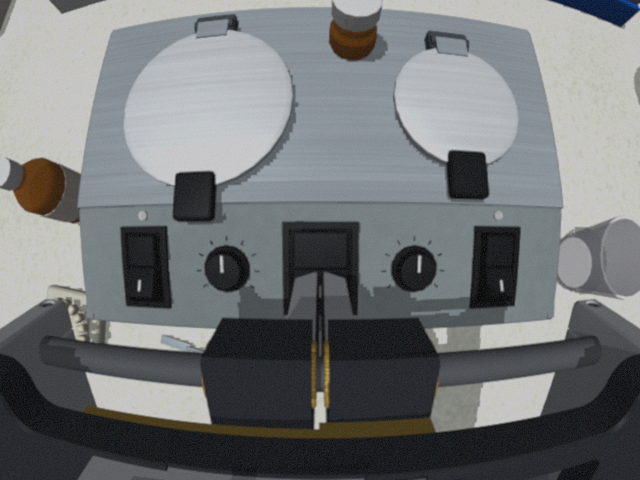

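The lid looks flat shut. The tip is above the main switch's near half, in line at wrist x≈320. I'll lower to a hover and check the lid numerically.

jog_arm(increments=[[-0.2,0,0.8,0,0,0,0],[-0.3,0,0.93,0,0,0,0],[0,0,0,0,0,0,0]])

```text
clock: 9.55
eef_pos: [499.9, -66.7, 112.2]
eef_rot: [-3.141, -0.347, -0.021]
wrist_force: [-0.3, 0.8, -0.1]
finger_gap: 0.5
```

```bash
python3 - <<'E'
from h import *
go([500.3,-67.2,80])
c=camera('scene'); save(c,'scene5.png')
m=lambda a:(94-132*np.cos(a)+3.5*np.sin(a),75,95+132*np.sin(a)+3.5*np.cos(a))
for a in (0,.1,.2): print(a,w2p(c,h2w(HP,m(a)))[0].round(1))
print('smalltab',w2p(c,h2w(HP,(-22,-90,98)))[0])
for o in ['large_lid_tab','large_lid']:
    for d in recognise(c,o)[:2]: print(o,c2w(c,d['centre']).round(1),d['conf'])
b=c['image'][200:300,215:335]
cv2.imwrite('pics/z5.png',cv2.convertScaleAbs(cv2.resize(b[:,:,::-1],(720,600),interpolation=cv2.INTER_CUBIC),alpha=1.8))
E
```

```text
t 9.55 edge [499.9 -66.7  88.8] rot [-3.141 -0.347 -0.021] F [-0.3  0.8 -0.1] gap 0.5
need cm [-0.26  0.05  0.84]
tool down 1cm= [-0.34  0.    0.94]
0 [304.2 243.9]
0.1 [304.5 238.5]
0.2 [305.3 233.4]
smalltab [239.5348573  284.11926606]
large_lid_tab [6.243e+02 4.000e-01 9.860e+01] 0.9
large_lid [6.280e+02 4.000e-01 1.003e+02] 0.76
```

View pics/z5.png

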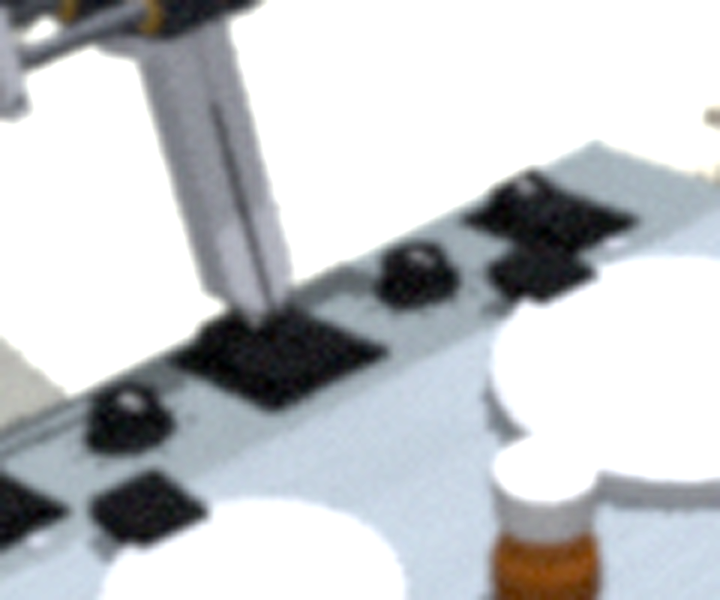

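The tab sits at px (305,245), against (304,244) predicted for a shut lid, so it is shut. Next I press the main switch in small steps.

jog_arm(increments=[[-0.1,0,0.28,0,0,0,0],[-0.1,0,0.28,0,0,0,0]])

```text
clock: 9.95
eef_pos: [500.5, -66.9, 107.6]
eef_rot: [3.141, -0.35, -0.021]
wrist_force: [-1.9, -0.2, 4.3]
finger_gap: 0.5
```

jog_arm(increments=[[-0.07,0,0.19,0,0,0,0]])

```text
clock: 10.07
eef_pos: [500.3, -66.9, 105.3]
eef_rot: [-3.142, -0.349, -0.021]
wrist_force: [-3.3, 0.2, 4.1]
finger_gap: 0.3
```

jog_arm(increments=[[-0.07,0,0.19,0,0,0,0]])

```text
clock: 10.2
eef_pos: [500.2, -66.9, 103.2]
eef_rot: [-3.142, -0.349, -0.021]
wrist_force: [-3.7, -0.2, 3.6]
finger_gap: 0.5
```

jog_arm(increments=[[-0.07,0,0.19,0,0,0,0]])

```text
clock: 10.32
eef_pos: [500.1, -66.9, 101.1]
eef_rot: [-3.141, -0.348, -0.021]
wrist_force: [-4.4, -1.1, 2.9]
finger_gap: 0.6
```

```bash
python3 - <<'E'
from h import *
go([500.3,-67.2,80])
c=camera('scene'); save(c,'scene6.png'); w=camera('wrist'); save(w,'wrist6.png')
b=c['image'][200:300,215:335]
cv2.imwrite('pics/z6.png',cv2.convertScaleAbs(cv2.resize(b[:,:,::-1],(720,600),interpolation=cv2.INTER_CUBIC),alpha=2.2))
cv2.imwrite('pics/w6.png',cv2.convertScaleAbs(cv2.resize(w['image'][190:340,220:420,::-1],(800,600),interpolation=cv2.INTER_CUBIC),alpha=2.5))
E
```

```text
t 10.32 edge [500.1 -66.9  77.7] rot [-3.141 -0.348 -0.021] F [-4.4 -1.1  2.9] gap 0.6
need cm [ 0.1   0.03 -0.21]
tool down 1cm= [-0.341  0.     0.94 ]
```

View pics/z6.png

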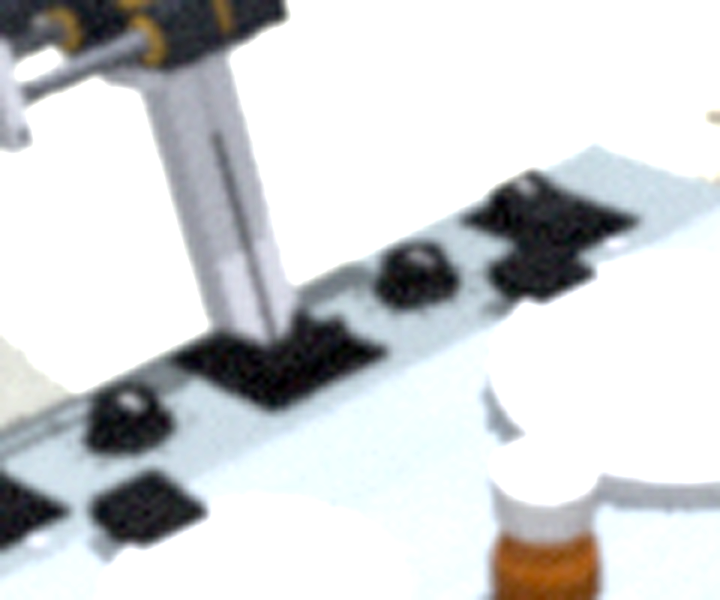

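View pics/w6.png

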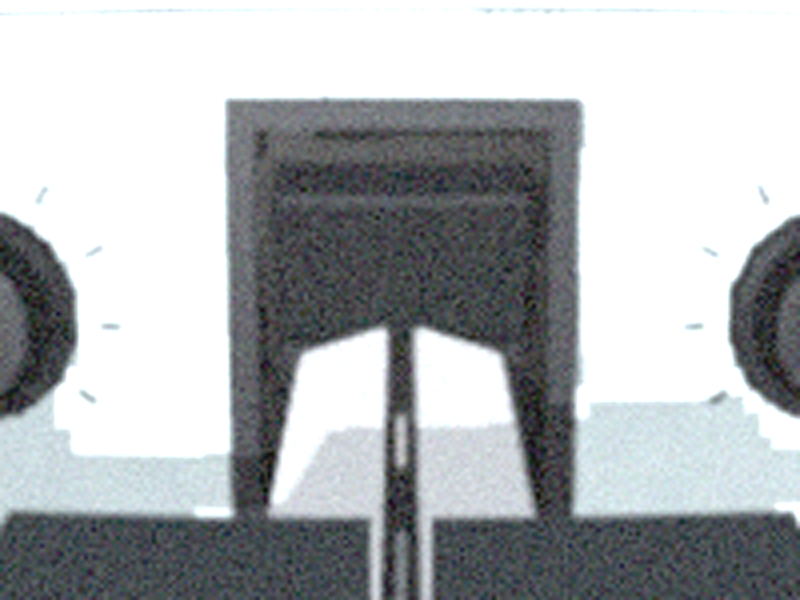

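The far half has risen and the force is still only about 4 N. I'll press slightly deeper for margin.

jog_arm(increments=[[-0.04,0,0.1,0,0,0,0]])

```text
clock: 10.55
eef_pos: [500.3, -66.9, 100.2]
eef_rot: [-3.141, -0.349, -0.021]
wrist_force: [-3.9, -0.1, 4.8]
finger_gap: 0.1
```

jog_arm(increments=[[0,0,0,0,0,0,0]])

```text
clock: 10.68
eef_pos: [500.3, -66.8, 100.3]
eef_rot: [-3.142, -0.349, -0.021]
wrist_force: [-5.1, -0.0, 4.5]
finger_gap: 0.8
```

jog_arm(increments=[[0.17,0,-0.47,0,0,0,0],[0.5,0,-1.4,0,0,0,0],[0.7,0,-1.9,0,0,0,0],[0,-3.8,0,0,0,0,0],[0,-3.8,0,0,0,0,0],[0,-3.9,0,0,0,0,0],[0,0,0,0,0,0,0]])

```text
clock: 11.55
eef_pos: [503.0, 50.0, 141.5]
eef_rot: [-3.142, -0.351, -0.018]
wrist_force: [0.5, -0.7, 0.1]
finger_gap: 0.4
```

```bash
python3 - <<'E'
from h import *
t=h2w(HP,(-75-17*np.cos(.21),115,0))[0]; t[2]=100; print(t); go(t)
c=camera('scene'); save(c,'scene7.png'); w=camera('wrist'); save(w,'wrist7.png')
b=c['image'][200:300,195:335]
cv2.imwrite('pics/z7.png',cv2.convertScaleAbs(cv2.resize(b[:,:,::-1],(798,570),interpolation=cv2.INTER_CUBIC),alpha=2.2))
cv2.imwrite('pics/w7.png',cv2.convertScaleAbs(cv2.resize(w['image'][170:340,240:500,::-1],(800,523),interpolation=cv2.INTER_CUBIC),alpha=2.2))
E
```

```text
[504.54164581  47.76940911 100.        ]
t 11.55 edge [503.   50.  118.1] rot [-3.142 -0.351 -0.018] F [ 0.5 -0.7  0.1] gap 0.4
need cm [-0.48  0.22  1.75]
tool down 1cm= [-0.343  0.     0.939]
```

View pics/z7.png

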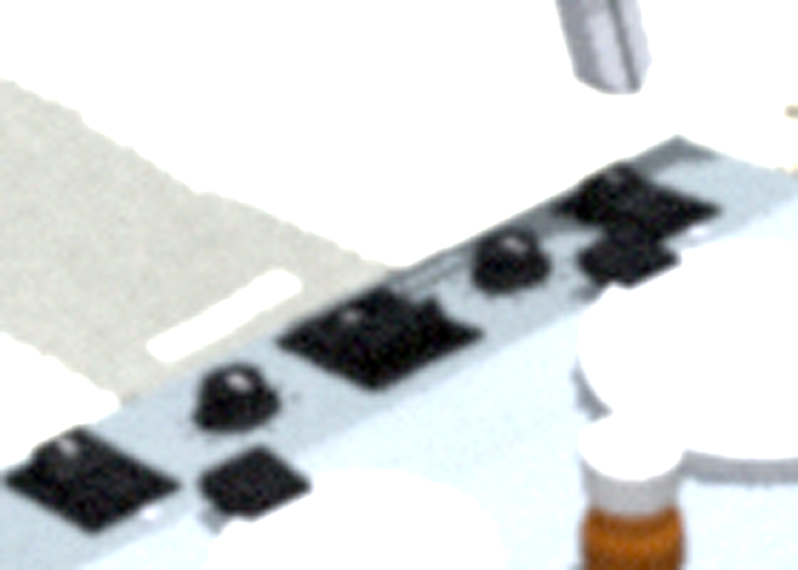

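View pics/w7.png

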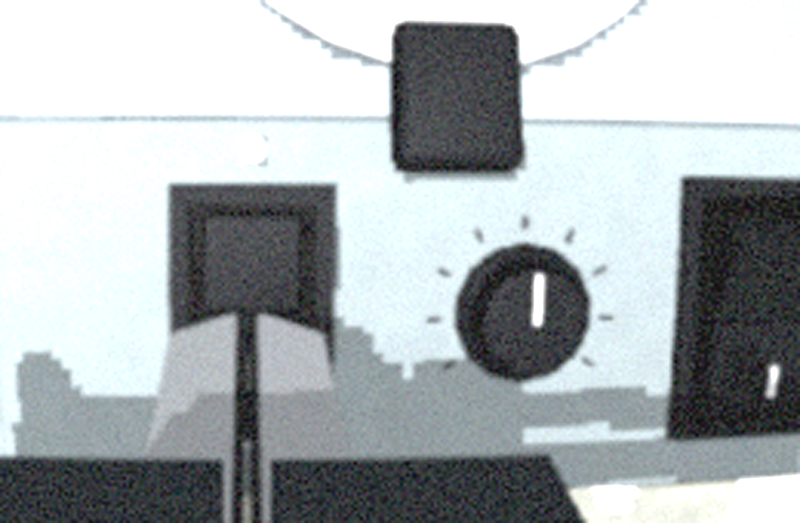

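Main switch: the far end has risen, and the white bar moved from about (258.5,252) to (257,255.4), about a 7 mm sink, so it is on. The large rocker is only 20 mm wide and framed, so I'll open the gripper and press with the right finger alone (12.5 mm wide), the left one hanging free beyond the heater.

jog_arm(increments=[[0,-1.7,0,0,0,0,9.4],[0,-1.7,0,0,0,0,9.4],[0,-1.7,0,0,0,0,9.4],[0,0,0,0,0,0,9.4],[0,0,0,0,0,0,9.4],[0,0,0,0,0,0,9.4],[0,0,0,0,0,0,9.4],[0,0,0,0,0,0,9.4],[0,0,0,0,0,0,9.4]])

```text
clock: 12.78
eef_pos: [503.8, 99.0, 140.4]
eef_rot: [3.142, -0.349, -0.021]
wrist_force: [-0.2, -0.2, -0.6]
finger_gap: 86.9
```

```bash
python3 - <<'E'
from h import *
t=h2w(HP,(-75-17*np.cos(.21),115,0))[0]; t[2]=88; t[1]+=53.25; print(t); go(t)
c=camera('scene'); save(c,'scene8.png'); w=camera('wrist'); save(w,'wrist8.png')
b=c['image'][140:260,250:430]
cv2.imwrite('pics/z8.png',cv2.convertScaleAbs(cv2.resize(b[:,:,::-1],(798,532),interpolation=cv2.INTER_CUBIC),alpha=2))
E
```

```text
[504.54164581 101.01940911  88.        ]
t 12.78 edge [503.8  99.  117. ] rot [ 3.142 -0.349 -0.021] F [-0.2 -0.2 -0.6] gap 86.9
need cm [-0.93 -0.2   2.75]
tool down 1cm= [-0.342 -0.     0.94 ]
```

View pics/z8.png

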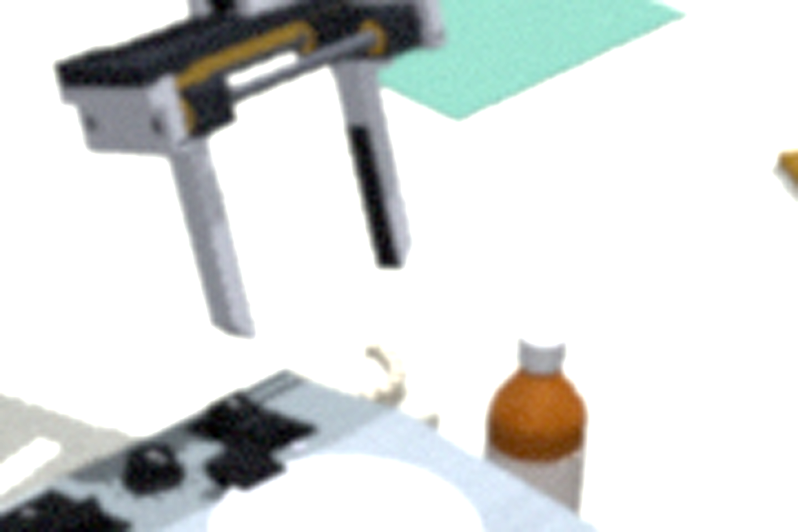

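View pics/wrist8.png

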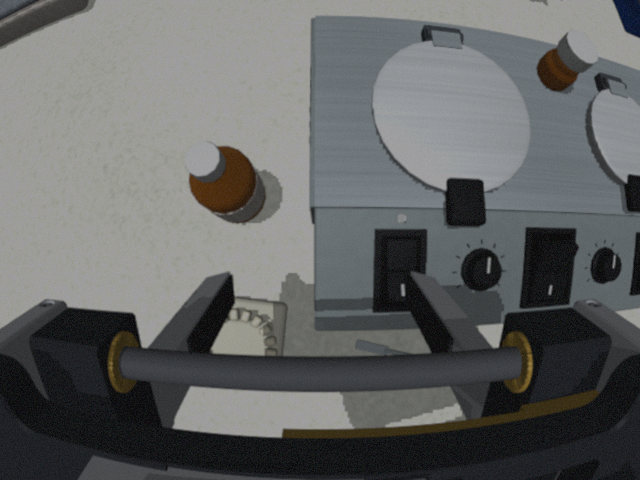

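jog_arm(increments=[[-0.31,-0.1,0.91,0,0,0,9.4],[-0.31,-0.1,0.91,0,0,0,9.4],[-0.25,0,0.75,0,0,0,9.4],[0,0,0,0,0,0,9.4]])

```text
clock: 13.38
eef_pos: [504.1, 101.0, 112.4]
eef_rot: [3.141, -0.348, -0.021]
wrist_force: [-0.3, -0.9, -0.2]
finger_gap: 94.0
```

```bash
python3 - <<'E'
from h import *
t=h2w(HP,(-75-17*np.cos(.21),115,0))[0]; t[2]=78; t[1]+=53.25; print(t); go(t)
w=camera('wrist'); save(w,'wrist9.png'); c=camera('scene')
cv2.imwrite('pics/w9.png',np.hstack([cv2.convertScaleAbs(cv2.resize(w['image'][190:340,340:490,::-1],(400,400),interpolation=cv2.INTER_CUBIC),alpha=2.2),cv2.convertScaleAbs(cv2.resize(c['image'][200:260,270:330,::-1],(400,400),interpolation=cv2.INTER_CUBIC),alpha=2.2)]))
E
```

```text
[504.54164581 101.01940911  78.        ]
t 13.38 edge [504.1 101.   89. ] rot [ 3.141 -0.348 -0.021] F [-0.3 -0.9 -0.2] gap 94.0
need cm [-0.33  0.    1.05]
tool down 1cm= [-0.341 -0.     0.94 ]
```

View pics/w9.png

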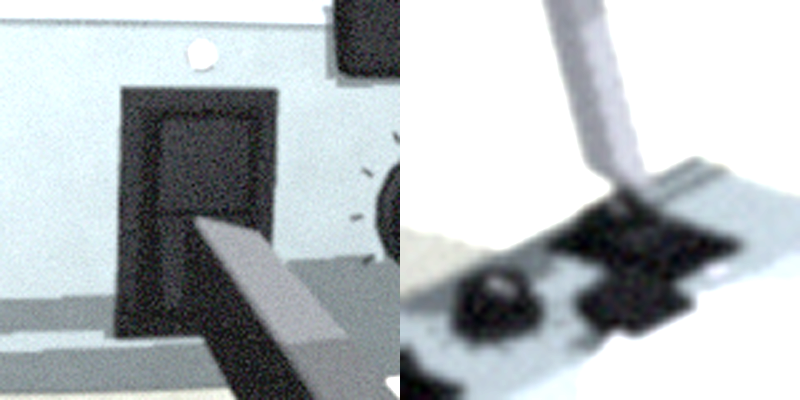

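The wrist view suggests the finger sits about 2 mm right of centre, so I'll shift left 2 mm and press in small steps.

jog_arm(increments=[[-0.05,-0.2,0.2,0,0,0,9.4],[-0.07,0,0.19,0,0,0,9.4]])

```text
clock: 13.72
eef_pos: [504.9, 103.2, 109.4]
eef_rot: [-3.141, -0.35, -0.021]
wrist_force: [-0.7, 0.2, 2.5]
finger_gap: 93.9
```

jog_arm(increments=[[-0.07,0,0.19,0,0,0,9.4]])

```text
clock: 13.85
eef_pos: [504.7, 103.2, 107.3]
eef_rot: [-3.142, -0.349, -0.021]
wrist_force: [-2.5, 0.3, 4.4]
finger_gap: 93.9
```

jog_arm(increments=[[-0.07,0,0.19,0,0,0,9.4]])

```text
clock: 13.98
eef_pos: [504.6, 103.1, 105.1]
eef_rot: [-3.142, -0.349, -0.021]
wrist_force: [-3.5, 2.4, 4.2]
finger_gap: 93.9
```

jog_arm(increments=[[-0.07,0,0.19,0,0,0,9.4]])

```text
clock: 14.1
eef_pos: [504.5, 103.0, 102.9]
eef_rot: [3.142, -0.349, -0.021]
wrist_force: [-3.8, 1.0, 3.0]
finger_gap: 93.9
```

jog_arm(increments=[[-0.06,0,0.14,0,0,0,9.4]])

```text
clock: 14.22
eef_pos: [504.3, 103.0, 101.3]
eef_rot: [3.142, -0.348, -0.021]
wrist_force: [-4.6, 1.5, 3.4]
finger_gap: 93.9
```

jog_arm(increments=[[-0.02,0,0.05,0,0,0,9.4],[0,0,0,0,0,0,9.4]])

```text
clock: 14.48
eef_pos: [504.4, 103.0, 100.9]
eef_rot: [3.142, -0.349, -0.021]
wrist_force: [-3.6, 0.8, 2.7]
finger_gap: 94.5
```

jog_arm(increments=[[0.17,0,-0.47,0,0,0,9.4],[0.5,0,-1.4,0,0,0,9.4],[1,0,-2.8,0,0,0,9.4],[1,0,-2.8,0,0,0,9.4],[-1.5,0,-3.5,0,0,0,9.4],[-3,0,-3.5,0,0,0,9.4],[-3,0,-3.5,0,0,0,9.4],[-4,0,-1.5,0,0,0,9.4],[0,0,0,0,0,0,9.4]])

```text
clock: 15.6
eef_pos: [353.9, 106.4, 255.5]
eef_rot: [-3.14, -0.353, -0.02]
wrist_force: [0.7, 0.1, 0.1]
finger_gap: 94.1
```

```bash
python3 - <<'E'
from h import *
s=read_state(); print(s['clock'],s['eef_pos'],s['wrist_force'])
c=camera('scene'); save(c,'scene10.png'); w=camera('wrist'); save(w,'wrist10.png'); t=camera('top'); save(t,'top10.png')
cv2.imwrite('pics/z10.png',cv2.convertScaleAbs(cv2.resize(c['image'][200:300,195:335,::-1],(798,570),interpolation=cv2.INTER_CUBIC),alpha=2.2))
E
```

```text
15.6 [353.87648799 106.38109636 255.5459811 ] [0.70488378 0.13385965 0.11039376]
```

View pics/z10.png

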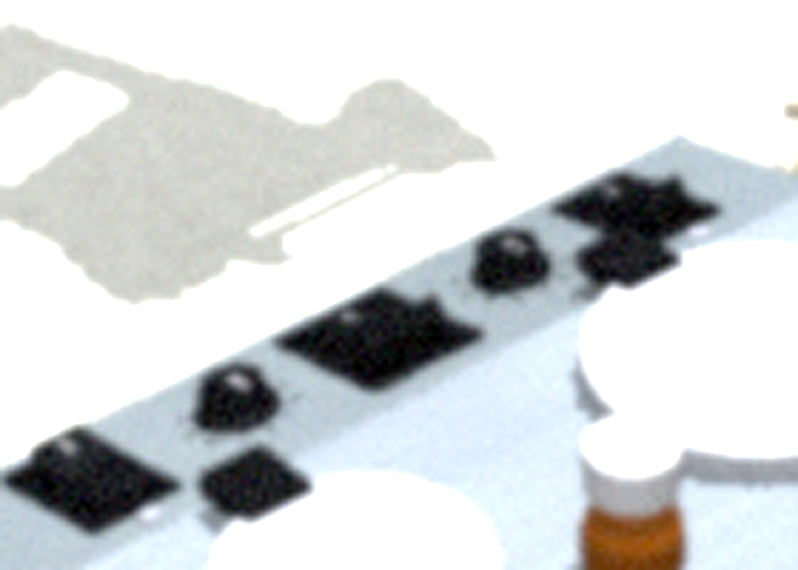

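View pics/wrist10.png

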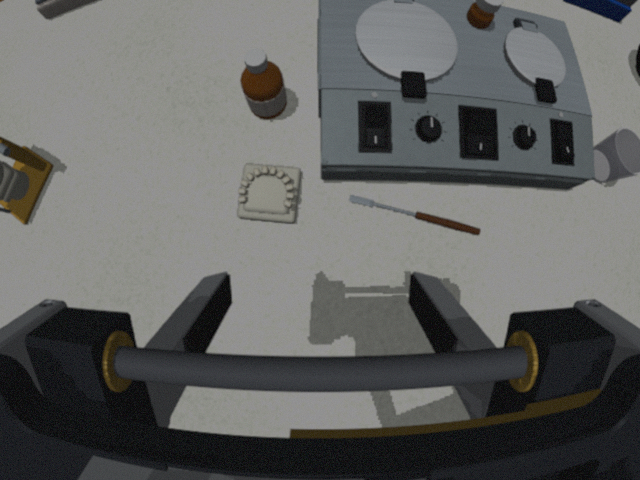

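View pics/top10.png

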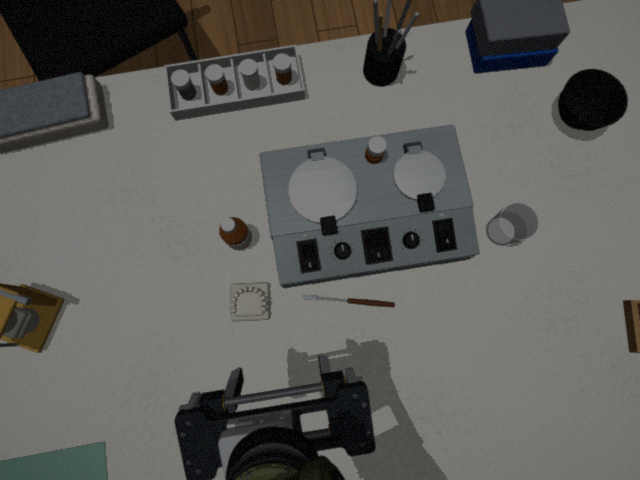

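The wrist, scene and top pictures show the lid shut, both rockers with their far ends up, and the bystanders at the same pixels as at the start. I'll check the angles from the shift of the white bars.

```bash
python3 - <<'E'
from h import *
c=camera('scene')
def near(y,r,th,h=4.4):
    # panel frame: s down slope, n normal
    b=.4-th; s=r*np.cos(b); n=h+r*np.sin(b)
    sl=np.arctan2(17,80)
    return (-75-s*np.cos(sl)-n*np.sin(sl), y, 76.5-s*np.sin(sl)+n*np.cos(sl))
def bar(f,u,v,h=5):
    g=cv2.imread('pics/'+f,0).astype(float)[v-h:v+h+1,u-h:u+h+1]
    g=cv2.resize(g,None,fx=8,fy=8,interpolation=cv2.INTER_CUBIC); return g
for name,y,r in [('main',0,14),('large',115,14),('small',-115,14)]:
    for th in (0,.2,.3,.4,.5): print(name,th,w2p(c,h2w(HP,near(y,r,th)))[0].round(2))
ims=[]
for f in ['scene0.png','scene10.png']:
    g=cv2.imread('pics/'+f)
    ims.append(np.hstack([cv2.convertScaleAbs(cv2.resize(g[v-12:v+13,u-16:u+17],(264,200),interpolation=cv2.INTER_CUBIC),alpha=3) for u,v in [(208,282),(260,258),(305,235)]]))
cv2.imwrite('pics/bars.png',np.vstack(ims))
E
```

```text
main 0 [257.1  253.77]
main 0.2 [257.09 254.88]
main 0.3 [257.16 255.49]
main 0.4 [257.26 256.12]
main 0.5 [257.41 256.76]
large 0 [302.22 231.5 ]
large 0.2 [302.15 232.59]
large 0.3 [302.18 233.17]
large 0.4 [302.26 233.78]
large 0.5 [302.38 234.41]
small 0 [206.72 278.63]
small 0.2 [206.8  279.77]
small 0.3 [206.9  280.39]
small 0.4 [207.04 281.04]
small 0.5 [207.23 281.72]
```

View pics/bars.png

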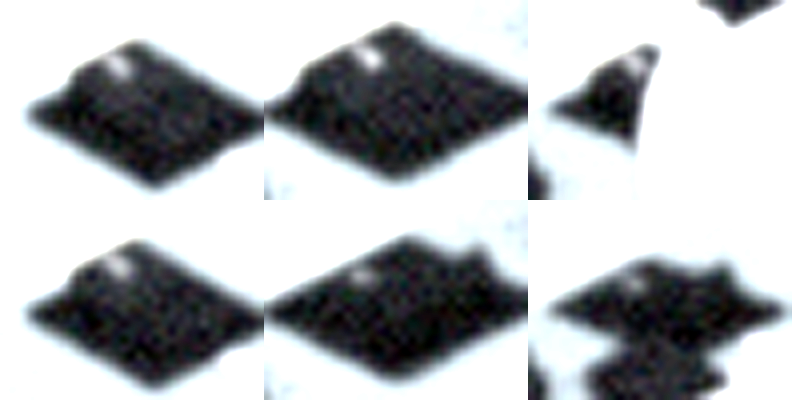

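Bar shifts: main ≈2.4 px and large ≈2.6 px. My model gives 1.7 px at 0.3 rad and 2.3 px at 0.4 rad, so both are at about 0.4 rad, which is on. The small switch hasn't changed.

```bash
python3 -c "
from cell import *
print(sign_off()); s=read_state(); print(s['clock'],s['wrist_force'])"
```

```text
the job is handed in; nothing more can be done
None
the job is handed in; nothing more can be done
```

The large pot is set to melt. I tipped its lid shut with the closed fingertips, then pressed the main switch on. For the large pot's switch I opened the gripper and pressed with the right finger alone, because that rocker is only 20 mm wide. I handed the job in at about 16 s, with the arm backed well away from the heater.

What the last checks showed:
- **Large lid:** shut before I touched any switch; its tab was within about 2 px of where a shut lid should show.
- **Switches:** the white bars had sunk by 2.4 px (main) and 2.6 px (large), which puts both at about 0.4 rad, past the 0.3 rad needed. These angles come from picture shifts, since nothing reads the switches directly.
- **Small pot and bystanders:** the small lid and small switch looked unchanged. The jar, bottle, cup, model and carver were where they started in the top view, judged by eye.
- **Forces:** never more than about 7 N in any reading.

Two small disagreements came up. The two cameras put the heater about 2 mm apart. The wrist view also put the large switch 1–2 mm further left than my fit, so I shifted 2 mm before pressing it.

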